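# Tuck the batch marker under the order holder's arm

### The arm

A 6-joint arm with a two-finger parallel gripper is mounted at the origin on the work surface. World frame = base frame: x ahead of the robot, y to its left, z up, the work surface at z = 0. Lengths are in mm, angles in degrees, forces in N, time in s.
With the tool pointing down it reaches from about 300 to 850 mm from the base axis. Payload 4.2 kg.
Tool frame: the origin (TCP) lies at the very end of the fingers, on their centre line; the grasp point (between the pads) lies 19 mm behind it (env.grip_depth is the distance from the TCP to the grasp point, in mm); y points along the fingers, z is the direction in which the jaws open and shut, and the axes are right-handed (so a half turn about y gives the same grasp; the last joint's range is limited). The gripper opens to 91 mm and grips with 3 to 60 N. Pads are 32 mm wide; open, the fingers measure 118 mm over their backs; the gripper's body (76 mm by 178 mm) begins 60 mm behind the grasp point.
Start: joints at [-64.744, 18.312, 89.639, -0, 72.044, -1.146], TCP at [255.689, -515.043, 185.876] pointing down, gripper open.
Joint ranges: [-177.97, 177.97], [-48.28, 115.42], [12.27, 149.76], [-77.06, 257.06], [2.81, 150.46], [-146.56, 146.56]. Speed limits (degrees/s): [147.25, 147.25, 180, 180, 180, 180].

### API

Orientations are given as [roll, pitch, yaw] about the fixed x, y, z axes, in that order (R = Rz(yaw) Ry(pitch) Rx(roll)).
In Python, from workcell import state, imaging, job, env gives the robot as it stands.
- The arm moves only by the shell command python3 -m pendant 'ROWS' [FORCE]. ROWS is JSON, a list of rows, each an object with "delta_pos": the shift along the tool's x, y, z in cm, a list of three; "twist": the turn, a rotation vector about the tool's x, y, z in degrees, a list of three; "grip": the opening in per cent of the stroke, from 0 (shut) to 100 (fully open). In form: [{"delta_pos": [tx, ty, tz], "twist": [wx, wy, wz], "grip": grip}, ...]. A call has exactly 5 rows; each row is the pose to reach, as a shift and turn from the pose commanded when the call began, along the tool's axes at that moment; what a row does not reach only later rows make up. A row lasts 1/10 s, in which the tool goes at most 50 mm and 8.59 degrees, less where a joint would pass 70% of its speed; a pose out of reach is approached as far as the arm can. A call with a gripper value outside its range is refused whole. The fingers move at their own pace and stop on an object; FORCE is the grip in N (left out, the last holds). Time passes only in rows, so rows that repeat a pose let the fingers close, or fill a call up. It gives the time, the measured TCP pose, the force and the opening at its end, in the units of the state.
- state(): the state, without advancing time (a new reading comes with each control period).
- imaging.grab_frame(name): name is "side" or "top"; returns (picture, depth): 480x640x3 uint8, red, green, blue; 480x640 float32, mm along the optical axis (not along the pixel's ray), 0 where there is no reading.
- imaging.camera_info(name): a dict with "fx", "fy", "cx", "cy" (pixels), "k1" (the pictures are not rectified: a ray, as slopes to the right and down, at radius r is drawn at 1 + k1 r^2 times it, then the intrinsics apply), "R" (3x3) and "t" (3): a world point X has camera coordinates R X + t. Camera axes: x right, y down, z forward; pixel columns grow to the right and rows downward; lengths in mm; the calibration is good to about 2 mm. A picture is of the moment at which its call begins. camera_info takes no time and is no camera call.
- job.job_done(): hands the job in, once; it reports no verdict.
The state is a dict: "time_s": time; "qpos": joint angles; "qvel": joint speeds; "effort": joint torques, N m; "ee_pos": TCP position; "ee_rot": TCP orientation; "force": force on the tool from outside, world axes, zero at the start; "torque": the same for the moment, N m; "gripper_width": finger opening in mm.
Only numpy, scipy, OpenCV 4.12 (cv2) and the standard library are available. Lean on these libraries where they do the work, as an engineer would, in place of code of your own. Each camera call takes 0.05 s, during which the arm holds its last target.

### The job

The next dough is the green batch. Take the green marker by its fin and slide it nose first, level and straight, under the turned-up lip of the weighted arm on the order holder, until the arm's bar rests on the marker's white band and the marker lies flat on the pile of cards with its fin out in the open; then let go. Leave the red and the yellow marker where they lie.

Things in the scene. Friction and masses are not known exactly. Their poses are not given: they have to be found in the camera images.
- green_grip (a point): Green loose plastic marker: plate 150 x 80 x 6 mm, upright lengthwise fin on its centreline (40 long, 12 thick, top 50 above underside). Point: pinching place in the fin, 32 above the underside. x runs lengthwise from fin to nose, z up; pinch along y. Nose edge 125 ahead of the point, rear edge 25 behind; white band across the plate 60 to 100 ahead. 0.11 kg.
- seat (a point): Top of the card pile (24 mm over the bench) right under the bar of the fixed order holder's weighted arm (2.5 N). x: from the open end to the hinge, z up. Polished arm, slides easily. Base 210 x 130, from 100 before to 110 beyond. Bar 60 long, along y; lip before it slopes up to 23 over the pile, 40 before the point: a nose pushed along x lifts the arm (hinge 100 beyond, 26 up). Nothing stands over 45 above the pile; no side walls.
- red_grip (a point): Red loose plastic marker: plate 150 x 80 x 6 mm, upright lengthwise fin on its centreline (40 long, 12 thick, top 50 above underside). Point: pinching place in the fin, 32 above the underside. x runs lengthwise from fin to nose, z up; pinch along y. Nose edge 125 ahead of the point, rear edge 25 behind; white band across the plate 60 to 100 ahead. To be left alone.
- yellow_grip (a point): Yellow loose plastic marker: plate 150 x 80 x 6 mm, upright lengthwise fin on its centreline (40 long, 12 thick, top 50 above underside). Point: pinching place in the fin, 32 above the underside. x runs lengthwise from fin to nose, z up; pinch along y. Nose edge 125 ahead of the point, rear edge 25 behind; white band across the plate 60 to 100 ahead. To be left alone.

How it is judged:
By the outcome, as a careful person would: the job done as asked, in the order asked, and still so for the second after the job is handed in, with the robot touching nothing.
It also fails if it takes over 38 s, if anything falls off the work surface, if the arm or the gripper's body presses on something with over 40 N, if the wrist force passes 120 N, or if a joint passes its speed limit or range.

## Working session

There is one attempt and no reset: what is moved stays moved. The work goes in short steps, Python scripts to look and compute and a shell command to move; the robot and the scene stay as the last step left them, time stands still between calls to the robot, and variables do not carry over. Pictures are saved under pics/ and viewed, and the job is handed in when it is done.

```bash
ls; mkdir -p pics; python3 - <<'E'
from workcell import state, imaging, job, env
import cv2, numpy as np
print(state())
for n in ("top","side"):
    p,d=imaging.grab_frame(n); ci=imaging.camera_info(n); print(n,ci)
    cv2.imwrite(f"pics/{n}0.png",p[:,:,::-1]); np.save(f"{n}0d.npy",d); np.save(f"{n}0.npy",p)
E
```

```text
pics
{'time_s': 0.0, 'qpos': array([-6.47435698e+01,  1.83516845e+01,  8.97050559e+01, -1.20363954e-03,
        7.20409811e+01, -1.14670465e+00]), 'qvel': array([-0.09095071,  0.04190697,  0.00202468, -0.05018223,  0.00216151,
        0.01417757]), 'effort': array([-7.31764594e-04, -4.12457299e+01, -2.31970918e+01,  7.24018039e-02,
        4.55856230e-02, -1.57413178e-04]), 'ee_pos': array([ 255.4559547 , -514.55074582,  185.02900584]), 'ee_rot': array([-9.00977248e+01,  8.11512674e-04, -1.53596494e+02]), 'force': array([0.65418579, 0.47046945, 0.05985425]), 'torque': array([-0.06455972, -0.01313256,  0.00904198]), 'gripper_width': 91.1266985572722}
top {'fx': 512.1972206074404, 'fy': 512.1972206074404, 'cx': 323.103935739134, 'cy': 241.3562639220791, 'k1': -0.016959934453227375, 'R': array([[-0.02361279, -0.99934476, -0.02743134],
       [-0.99558563,  0.02599948, -0.09018465],
       [ 0.09083876,  0.02518074, -0.99554721]]), 't': array([ -27.14771897,  588.78756164, 1131.8007042 ])}
side {'fx': 487.7376834583523, 'fy': 487.7376834583523, 'cx': 317.11794981004715, 'cy': 241.17035868512153, 'k1': -0.0015153749604965212, 'R': array([[-0.98102946, -0.19368976,  0.00809104],
       [-0.10246798,  0.48266146, -0.86979206],
       [ 0.16456459, -0.85412071, -0.49335211]]), 't': array([536.88943055, 137.04789478, 862.45805453])}
```

View pics/top0.png

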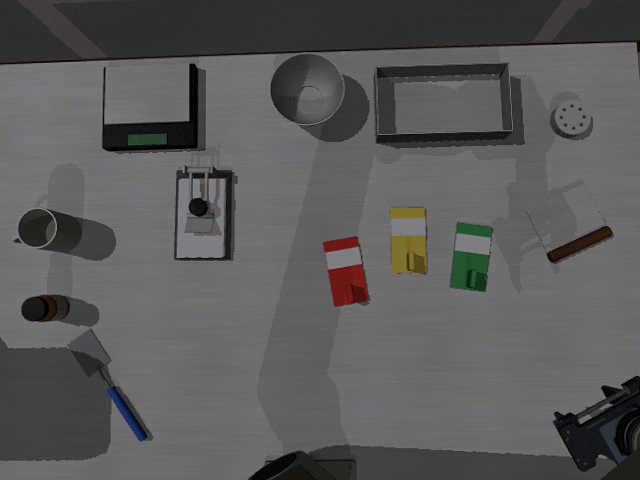

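View pics/side0.png

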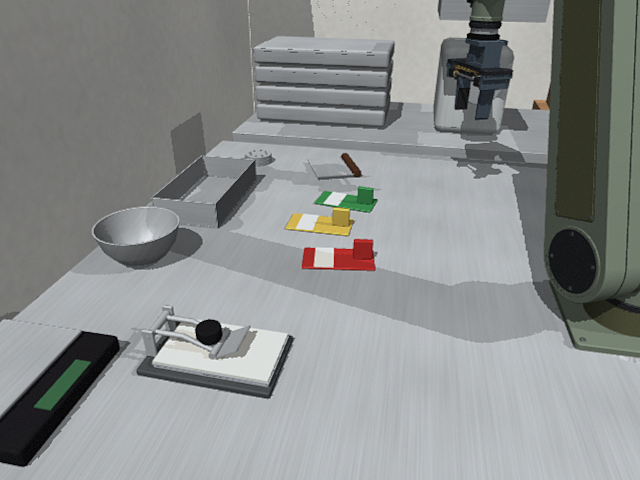

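The top picture shows the green marker at about (470,257), nose up (+x). The holder is at about (203,215), hinge at the top and open end at the bottom. The side picture agrees, with the green marker at (345,200) and the holder at (217,350).

```bash
cat > h.py <<'E'
import numpy as np, cv2
from workcell import imaging
def ray(n,uv):
    c=imaging.camera_info(n); K=np.array([[c['fx'],0,c['cx']],[0,c['fy'],c['cy']],[0,0,1]])
    # drawn = r*(1+k1 r^2): OpenCV model
    u=cv2.undistortPoints(np.array(uv,float).reshape(-1,1,2),K,np.array([c['k1'],0,0,0,0.])).reshape(-1,2)
    R=np.array(c['R']);t=np.array(c['t']); d=np.c_[u,np.ones(len(u))]@R; return -R.T@t,d
def plane(n,uv,z):
    o,d=ray(n,uv); return o+d*((z-o[2])/d[:,2])[:,None]
def proj(n,X):
    c=imaging.camera_info(n); K=np.array([[c['fx'],0,c['cx']],[0,c['fy'],c['cy']],[0,0,1]])
    return cv2.projectPoints(np.array(X,float).reshape(-1,3),cv2.Rodrigues(np.array(c['R']))[0],np.array(c['t']),K,np.array([c['k1'],0,0,0,0.]))[0].reshape(-1,2)
def depthpts(n,d,uv):
    o,r=ray(n,uv); uv=np.array(uv,int); return o+r*d[uv[:,1],uv[:,0]][:,None]
E
python3 - <<'E'
import numpy as np,cv2
from h import *
p=np.load('top0.npy'); s=np.load('side0.npy')
a=cv2.resize(p[150:280,150:260],None,fx=5,fy=5,interpolation=cv2.INTER_NEAREST)
a=cv2.resize(p[160:270,150:260],None,fx=5,fy=5,interpolation=cv2.INTER_CUBIC)
cv2.imwrite('pics/h1.png',a[:,:,::-1])
b=cv2.resize(p[210:300,430:510],None,fx=6,fy=6,interpolation=cv2.INTER_CUBIC)
cv2.imwrite('pics/g1.png',b[:,:,::-1])
c=cv2.resize(s[295:400,130:300],None,fx=4.5,fy=4.5,interpolation=cv2.INTER_CUBIC)
cv2.imwrite('pics/hs1.png',c[:,:,::-1])
hsv=cv2.cvtColor(p,cv2.COLOR_RGB2HSV)
for nm,lo,hi in (('g',(45,90,30),(80,255,255)),):
    m=cv2.inRange(hsv,lo,hi); m[:, :400]=0
    n,l,st,ce=cv2.connectedComponentsWithStats(m); print([tuple(x) for x in st if x[4]>30])
    pts=np.argwhere(m[200:300,440:500])[:,::-1]+[440,200]
    w=cv2.minAreaRect(pts.astype(np.float32)); bx=cv2.boxPoints(w); print(bx); q=plane('top',bx,6); print(q.round(1))
    print([np.linalg.norm(q[i]-q[(i+1)%4]).round(1) for i in range(4)])
# dark base
E
```

```text
[(np.int32(0), np.int32(0), np.int32(640), np.int32(480), np.int32(305561)), (np.int32(456), np.int32(223), np.int32(36), np.int32(14), np.int32(355)), (np.int32(450), np.int32(251), np.int32(39), np.int32(41), np.int32(1284))]
[[449.72827 287.2334 ]
 [457.07593 222.32935]
 [491.76343 226.25623]
 [484.41577 291.16028]]
[[ 477.8 -326.2    6. ]
 [ 625.6 -349.7    6. ]
 [ 614.4 -428.4    6. ]
 [ 467.  -404.     6. ]]
[np.float64(149.7), np.float64(79.4), np.float64(149.4), np.float64(78.6)]
```

```bash
python3 - <<'E'
import numpy as np,cv2
from h import *
for n,(x0,x1,y0,y1) in (('top',(165,245,150,270)),('side',(120,300,300,400))):
    p=np.load(n+'0.npy'); h=cv2.cvtColor(p,cv2.COLOR_RGB2HSV)
    print(n)
    if n=='top':
        for r in (200,230,250): print(r,h[r,168:240,2])
E
```

```text
top
200 [115 116 116 114 116 116 116  93  42  55 100 133 132 131 130 129 132 132
 130 132 130 114 101  38  10  19  21  22  15  17  19  17  18  13  15  53
  99  82  91  71  68 112 134 130 130 123  91  94  91 104 132 131 131 131
 130 125 103  81  21  23  27  29  28  41  68  67  64  84 116 113 113 114]
230 [116 116 116 116 116 115 110  40  55 100 135 128 130 130 130 131 125  93
  94  95  97  94  96  95  95  95  96  94  96  96  94  98  97  95  97  94
  96  95  96  95  95  96  88  71  96  94  93  94  94  94  92  91 106 132
 134 116  54  52  29  22  35  34  29  54  73  66  84 114 113 112 113 114]
250 [114 114 115 112 113 112  56  40  68 135 132 133 131 131 130 130 130 130
 132 130 128 131 132 130 130 131 129 129 130 130 131 132 130 128 131 132
 129 131 131 128 132 132 129 129 132 130 131 131 131 130 131 131 128 130
 127 103  84  36  24  26  29  24  41  71  67  65  85 115 111 113 113 114]
side
```

View pics/h1.png

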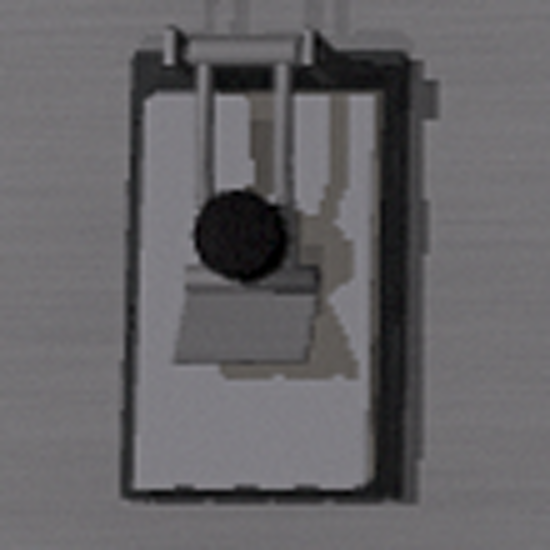

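View pics/g1.png

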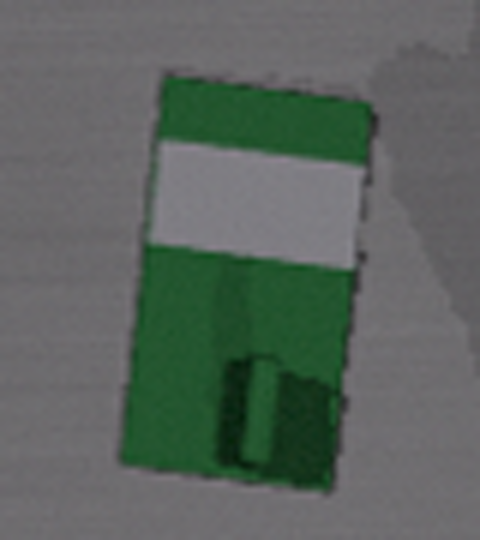

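View pics/hs1.png

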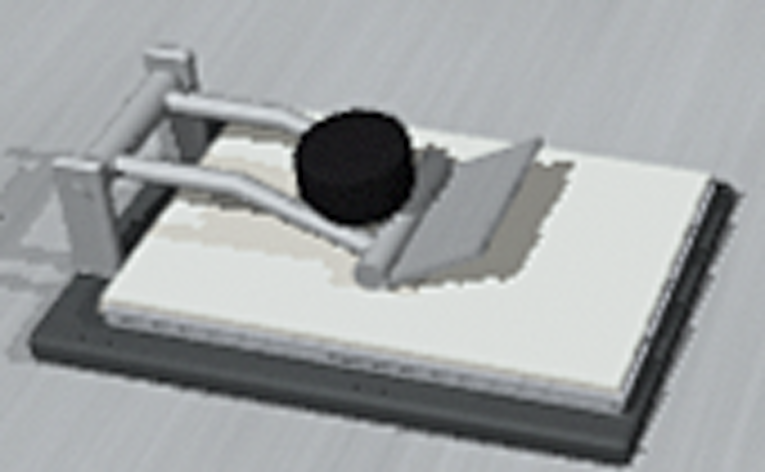

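```bash
python3 - <<'E'
import numpy as np,cv2
from h import *
def ct(l): return [((x+.5)/5-.5+150,(y+.5)/5-.5+160) for x,y in l]
def cs(l): return [((x+.5)/4.5-.5+130,(y+.5)/4.5-.5+295) for x,y in l]
print('pile top view (BL,TL,TR,BR)\n',plane('top',ct([(133,490),(146,93),(380,93),(368,489)]),24).round(1))
print('pile side (openfar, opennear, hingenear)\n',plane('side',cs([(718,180),(622,390),(100,312)]),24).round(1))
print('lip edge top z47\n',plane('top',ct([(173,362),(309,362)]),47).round(1))
print('lip edge side z47\n',plane('side',cs([(541,140),(490,250)]),47).round(1))
print('bar front z28 top\n',plane('top',ct([(186,280),(320,280)]),28).round(1))
print('bar side near end z28\n',plane('side',cs([(372,272)]),28).round(1))
print('hinge rod top z50\n',plane('top',ct([(180,47),(304,47)]),50).round(1))
print('base BL TL z10\n',plane('top',ct([(122,498),(134,52)]),10).round(1))
d=np.load('top0d.npy')
for u in ((210,250),(190,200),(205,232),(205,225),(205,218),(198,207)): print(u,depthpts('top',d,[u]).round(1))
# green in side
s=np.load('side0.npy');hsv=cv2.cvtColor(s,cv2.COLOR_RGB2HSV);m=cv2.inRange(hsv,(45,90,30),(80,255,255));m[300:]=0
n,l,st,ce=cv2.connectedComponentsWithStats(m);print(st[1:])
a=cv2.resize(s[175:220,305:385],None,fx=8,fy=8,interpolation=cv2.INTER_CUBIC);cv2.imwrite('pics/gs1.png',a[:,:,::-1])
y=np.radians(-9.2);ax=np.array([np.cos(y),np.sin(y)]);pt=np.array([497.1,-369.1])
X=[np.r_[pt+ax*k,50] for k in(-20,20)]
print(proj('top',X),proj('side',X))
E
```

```text
pile top view (BL,TL,TR,BR)
 [[559.7 294.1  24. ]
 [743.5 288.6  24. ]
 [740.1 179.6  24. ]
 [557.5 186.2  24. ]]
pile side (openfar, opennear, hingenear)
 [[556.1 187.7  24. ]
 [561.4 291.6  24. ]
 [739.1 292.9  24. ]]
lip edge top z47
 [[615.2 268.8  47. ]
 [613.6 207.3  47. ]]
lip edge side z47
 [[614.5 205.9  47. ]
 [613.5 262.5  47. ]]
bar front z28 top
 [[655.1 268.6  28. ]
 [653.3 206.8  28. ]]
bar side near end z28
 [[656.8 261.   28. ]]
hinge rod top z50
 [[758.3 265.   50. ]
 [756.5 208.4  50. ]]
base BL TL z10
 [[557.1 303.7  10. ]
 [766.4 298.7  10. ]]
(210, 250) [[575.  216.   25.4]]
(190, 200) [[687.2 255.2  48.7]]
(205, 232) [[613.2 219.9  54.2]]
(205, 225) [[630.9 223.9  38.5]]
(205, 218) [[648.  226.   30.4]]
(198, 207) [[ 482.7  -70.9 1179.1]]
[[315 186  62  26 715]]
[[472.40593111 286.95026458]
 [474.44943199 268.78031558]] [[372.62774792 188.79652445]
 [357.35421364 186.49734287]]
```

View pics/gs1.png

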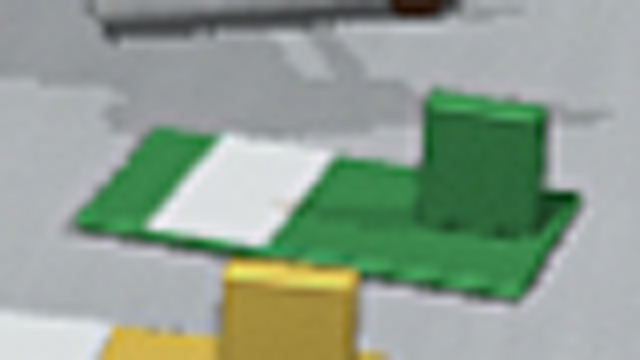

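The holder and marker sizes check out: the plate measures 149.5 x 79 and the lip-to-bar distance is 40. I take green_grip as about (497,-369,32) with yaw -9.2, and the seat as about (656,237.5,24) with yaw about -1.8. The pictured fin matches its projection. Next I work out the moves.

```bash
cat > mv.py <<'E'
import sys,numpy as np
from scipy.spatial.transform import Rotation as Ro
from workcell import state
# usage: mv.py x y ztcp yaw(tool x)
x,y,z,yaw=map(float,sys.argv[1:5]); s=state()
R0=Ro.from_euler('xyz',s['ee_rot'],degrees=True); R1=Ro.from_euler('xyz',[-90,0,yaw],degrees=True)
d=R0.inv().apply(np.array([x,y,z])-s['ee_pos'])/10; w=(R0.inv()*R1).as_rotvec(degrees=True)
print('t',s['time_s'],'pos',s['ee_pos'].round(1),'rot',s['ee_rot'].round(2),'F',s['force'].round(1),'w',round(s['gripper_width'],1))
print('delta cm',d.round(2),'twist',w.round(2))
E
python3 mv.py 497.1 -369.1 110 170.8
```

```text
t 0.1 pos [ 255.5 -514.6  185.1] rot [ -90.09    0.   -153.6 ] F [-0.4 -0.4  0.1] w 91.2
delta cm [-28.11   7.51  -2.27] twist [9.00e-02 3.56e+01 3.00e-02]
```

```bash
python3 -m pendant '[{"delta_pos":[-4,1,-0.3],"twist":[0,7,0],"grip":100},{"delta_pos":[-8.5,2.2,-0.7],"twist":[0,14,0],"grip":100},{"delta_pos":[-13,3.5,-1.1],"twist":[0,21,0],"grip":100},{"delta_pos":[-17.5,4.7,-1.4],"twist":[0,28,0],"grip":100},{"delta_pos":[-22,6,-1.8],"twist":[0,35.6,0],"grip":100}]' 40; python3 mv.py 497.1 -369.1 100 170.8
```

```text
time_s: 0.6
ee_pos: [446.0, -400.0, 125.1]
ee_rot: [-90.0, -0.0, 170.5]
force: [1.0, 0.4, -0.1]
gripper_width: 91.2
t 0.6 pos [ 446.  -400.   125.1] rot [-9.0000e+01 -2.0000e-02  1.7048e+02] F [ 1.   0.4 -0.1] w 91.2
delta cm [-4.53  2.51 -3.89] twist [ 0.   -0.32  0.02]
```

```bash
python3 -m pendant '[{"delta_pos":[-2.3,1.2,-2],"twist":[0,0,0],"grip":100},{"delta_pos":[-4.5,2.5,-3.9],"twist":[0,-0.3,0],"grip":100},{"delta_pos":[-4.5,2.5,-3.9],"twist":[0,-0.3,0],"grip":100},{"delta_pos":[-4.5,2.5,-3.9],"twist":[0,-0.3,0],"grip":100},{"delta_pos":[-4.5,2.5,-3.9],"twist":[0,-0.3,0],"grip":100}]' 40; python3 mv.py 497.1 -369.1 13 170.8
python3 - <<'E'
import numpy as np,cv2
from h import *
p,d=imaging.grab_frame('top'); cv2.imwrite('pics/t2.png',cv2.resize(p[200:310,420:520],None,fx=5,fy=5,interpolation=cv2.INTER_CUBIC)[:,:,::-1])
p,d=imaging.grab_frame('side'); cv2.imwrite('pics/s2.png',cv2.resize(p[130:230,290:410],None,fx=5,fy=5,interpolation=cv2.INTER_CUBIC)[:,:,::-1])
E
```

```text
time_s: 1.1
ee_pos: [494.8, -370.4, 101.1]
ee_rot: [-90.0, -0.0, 171.1]
force: [0.3, -0.1, 0.6]
gripper_width: 91.7
t 1.1 pos [ 494.8 -370.4  101.1] rot [-89.97  -0.   171.06] F [ 0.3 -0.1  0.6] w 91.7
delta cm [-0.21  8.81 -0.17] twist [-0.03  0.26  0.  ]
```

View pics/s2.png

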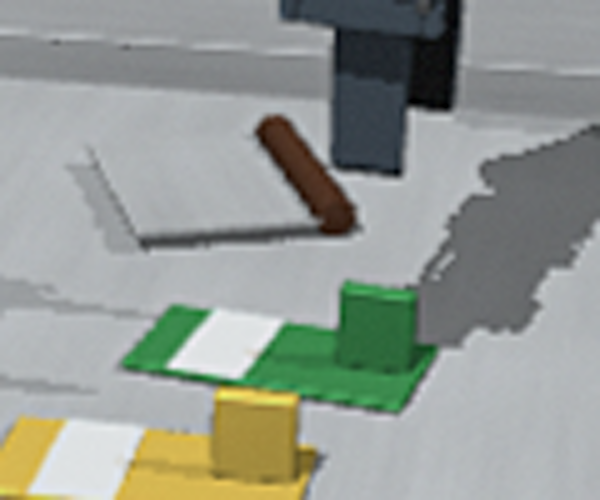

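View pics/t2.png

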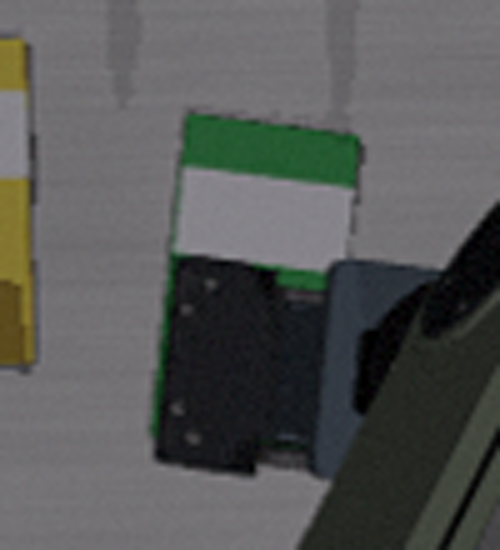

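Both views put the open gripper over the green fin, which is at (375,325) in the side crop. The fingers are aligned with the plate and clear of yellow. I go down and pinch.

```bash
python3 -m pendant '[{"delta_pos":[-0.2,3,-0.2],"twist":[0,0.3,0],"grip":100},{"delta_pos":[-0.2,6,-0.2],"twist":[0,0.3,0],"grip":100},{"delta_pos":[-0.2,8,-0.2],"twist":[0,0.3,0],"grip":100},{"delta_pos":[-0.2,8.8,-0.2],"twist":[0,0.3,0],"grip":100},{"delta_pos":[-0.2,8.8,-0.2],"twist":[0,0.3,0],"grip":100}]' 40; python3 mv.py 497.1 -369.1 13 170.8
```

```text
time_s: 1.7
ee_pos: [496.8, -368.4, 12.3]
ee_rot: [-90.0, -0.1, 170.7]
force: [0.1, 0.1, -0.1]
gripper_width: 90.9
t 1.7 pos [ 496.8 -368.4   12.3] rot [-9.0030e+01 -7.0000e-02  1.7075e+02] F [ 0.1  0.1 -0.1] w 90.9
delta cm [-0.04 -0.07  0.07] twist [ 0.03 -0.05  0.07]
```

```bash
python3 -m pendant '[{"delta_pos":[0,0,0],"twist":[0,0,0],"grip":40},{"delta_pos":[0,0,0],"twist":[0,0,0],"grip":20},{"delta_pos":[0,0,0],"twist":[0,0,0],"grip":0},{"delta_pos":[0,0,0],"twist":[0,0,0],"grip":0},{"delta_pos":[0,0,0],"twist":[0,0,0],"grip":0}]' 40; python3 -m pendant '[{"delta_pos":[0,0,0],"twist":[0,0,0],"grip":0},{"delta_pos":[0,0,0],"twist":[0,0,0],"grip":0},{"delta_pos":[0,0,0],"twist":[0,0,0],"grip":0},{"delta_pos":[0,0,0],"twist":[0,0,0],"grip":0},{"delta_pos":[0,0,0],"twist":[0,0,0],"grip":0}]' 40; python3 mv.py 497.1 -369.1 13 170.8
```

```text
time_s: 2.2
ee_pos: [497.9, -368.2, 13.3]
ee_rot: [-90.0, 0.0, 170.8]
force: [0.5, 0.4, 0.5]
gripper_width: 54.0
time_s: 2.7
ee_pos: [497.7, -368.2, 12.8]
ee_rot: [-90.0, -0.0, 170.8]
force: [-0.6, -1.4, 0.0]
gripper_width: 13.9
t 2.7 pos [ 497.7 -368.2   12.8] rot [-89.99  -0.   170.81] F [-0.6 -1.4  0. ] w 13.9
delta cm [ 0.04 -0.02  0.1 ] twist [-0.01  0.01  0.  ]
```

```bash
python3 -m pendant '[{"delta_pos":[0,0,0],"twist":[0,0,0],"grip":0},{"delta_pos":[0,0,0],"twist":[0,0,0],"grip":0},{"delta_pos":[0,0,0],"twist":[0,0,0],"grip":0},{"delta_pos":[0,-0.5,0],"twist":[0,0,0],"grip":0},{"delta_pos":[0,-1.5,0],"twist":[0,0,0],"grip":0}]' 40; python3 -m pendant '[{"delta_pos":[0,-2,0],"twist":[0,0,0],"grip":0},{"delta_pos":[0,-4,0],"twist":[0,0,0],"grip":0},{"delta_pos":[0,-6,0],"twist":[0,0,0],"grip":0},{"delta_pos":[0,-8,0],"twist":[0,0,0],"grip":0},{"delta_pos":[0,-8.5,0],"twist":[0,0,0],"grip":0}]' 40; python3 mv.py 455 243.8 100 178.2
python3 - <<'E'
import numpy as np,cv2
from h import *
p,d=imaging.grab_frame('side'); cv2.imwrite('pics/s3.png',cv2.resize(p[110:230,270:410],None,fx=5,fy=5,interpolation=cv2.INTER_CUBIC)[:,:,::-1])
E
```

```text
time_s: 3.2
ee_pos: [496.9, -367.5, 27.4]
ee_rot: [-90.1, -0.1, 170.8]
force: [0.7, 0.3, -0.5]
gripper_width: 11.7
time_s: 3.7
ee_pos: [499.0, -369.1, 116.1]
ee_rot: [-89.8, 0.3, 170.8]
force: [-0.3, -0.8, -1.2]
gripper_width: 11.9
t 3.7 pos [ 499.  -369.1  116.1] rot [-89.85   0.29 170.81] F [-0.3 -0.8 -1.2] w 11.9
delta cm [ 14.15   1.38 -59.8 ] twist [-0.17 -7.4  -0.28]
```

View pics/s3.png

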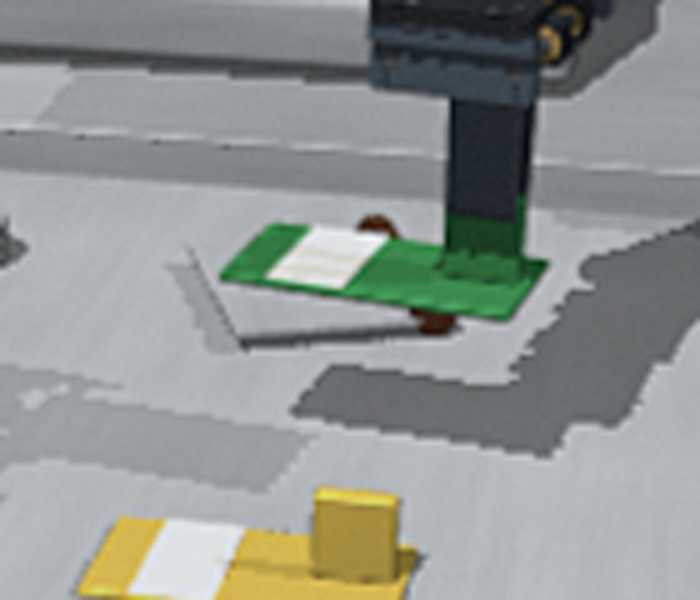

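The marker is held level by its fin (fin at (485,245) in the crop). I carry it across to the front of the holder.

```bash
python3 -m pendant '[{"delta_pos":[0.5,0,-2],"twist":[0,-0.5,0],"grip":0},{"delta_pos":[1.2,0,-6],"twist":[0,-1,0],"grip":0},{"delta_pos":[2.2,0,-10],"twist":[0,-1.5,0],"grip":0},{"delta_pos":[3.2,0,-14],"twist":[0,-2,0],"grip":0},{"delta_pos":[4.2,0,-18],"twist":[0,-2.5,0],"grip":0}]' 40; python3 -m pendant '[{"delta_pos":[1,0,-4],"twist":[0,-0.5,0],"grip":0},{"delta_pos":[2,0,-8],"twist":[0,-1,0],"grip":0},{"delta_pos":[3,0,-12],"twist":[0,-1.5,0],"grip":0},{"delta_pos":[4,0,-16],"twist":[0,-2,0],"grip":0},{"delta_pos":[5,0,-20],"twist":[0,-2.5,0],"grip":0}]' 40;  python3 mv.py 455 243.8 100 178.2
```

```text
time_s: 4.25
ee_pos: [483.9, -181.9, 111.9]
ee_rot: [-90.0, -0.1, 173.3]
force: [0.8, 0.3, -1.0]
gripper_width: 12.0
time_s: 4.75
ee_pos: [457.5, 22.3, 112.2]
ee_rot: [-90.0, -0.1, 175.8]
force: [0.8, -0.1, -1.2]
gripper_width: 11.6
t 4.75 pos [457.5  22.3 112.2] rot [-8.9990e+01 -7.0000e-02  1.7581e+02] F [ 0.8 -0.1 -1.2] w 11.6
delta cm [  1.87   1.22 -22.07] twist [-0.   -2.39  0.08]
```

```bash
python3 -m pendant '[{"delta_pos":[0.4,0.2,-5],"twist":[0,-0.6,0],"grip":0},{"delta_pos":[0.9,0.5,-10],"twist":[0,-1.2,0],"grip":0},{"delta_pos":[1.3,0.8,-15],"twist":[0,-1.8,0],"grip":0},{"delta_pos":[1.7,1,-20],"twist":[0,-2.4,0],"grip":0},{"delta_pos":[1.9,1.2,-22.1],"twist":[0,-2.4,0],"grip":0}]' 40; python3 -m pendant '[{"delta_pos":[0,1,0],"twist":[0,0,0],"grip":0},{"delta_pos":[0,2.5,0],"twist":[0,0,0],"grip":0},{"delta_pos":[0,3.5,0],"twist":[0,0,0],"grip":0},{"delta_pos":[0,3.5,0],"twist":[0,0,0],"grip":0},{"delta_pos":[0,3.5,0],"twist":[0,0,0],"grip":0}]' 40;  python3 mv.py 455 243.8 42 178.2
python3 - <<'E'
import numpy as np,cv2
from h import *
for n in('top','side'):
    p,d=imaging.grab_frame(n); np.save(n+'4.npy',p);np.save(n+'4d.npy',d)
p=np.load('top4.npy');cv2.imwrite('pics/t4.png',cv2.resize(p[160:320,140:300],None,fx=3.7,fy=3.7,interpolation=cv2.INTER_CUBIC)[:,:,::-1])
p=np.load('side4.npy');cv2.imwrite('pics/s4.png',cv2.resize(p[240:440,120:420],None,fx=2.6,fy=2.6,interpolation=cv2.INTER_CUBIC)[:,:,::-1])
E
```

```text
time_s: 5.25
ee_pos: [455.2, 246.3, 100.0]
ee_rot: [-90.0, -0.0, 178.4]
force: [0.5, -0.7, -0.8]
gripper_width: 11.8
time_s: 5.75
ee_pos: [455.8, 241.7, 65.6]
ee_rot: [-90.0, -0.0, 178.1]
force: [0.8, 0.0, -0.4]
gripper_width: 12.0
t 5.75 pos [455.8 241.7  65.6] rot [-8.9970e+01 -4.0000e-02  1.7814e+02] F [ 0.8  0.  -0.4] w 12.0
delta cm [ 0.09  2.36 -0.21] twist [-0.03 -0.06  0.04]
```

View pics/s4.png

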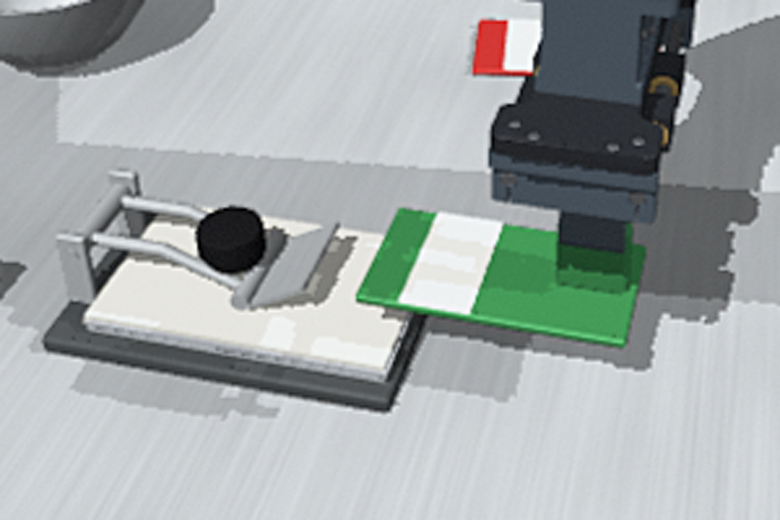

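View pics/t4.png

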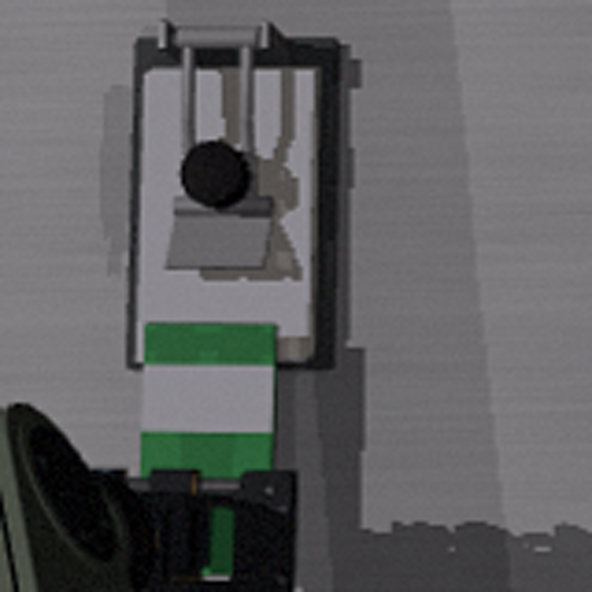

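Side view: the plate is held level with its nose at about (360,300)–(405,210), over the pile's edge and short of the lip. Top view: it is roughly centred on the pile. I measure the nose by two-view triangulation.

```bash
python3 - <<'E'
import numpy as np,cv2
from h import *
def ct(l): return [((x+.5)/3.7-.5+140,(y+.5)/3.7-.5+160) for x,y in l]
def cs(l): return [((x+.5)/2.6-.5+120,(y+.5)/2.6-.5+240) for x,y in l]
T=ct([(146,324),(277,325),(141,473),(272,470)]); S=cs([(358,298),(404,210)])
print('top z58.6\n',plane('top',T,58.6).round(1)); print('side z58.6\n',plane('side',S,58.6).round(1))
for i in(0,1):
    o1,d1=ray('top',[T[i]]);o2,d2=ray('side',[S[i]]);d1,d2=d1[0],d2[0]
    k=np.linalg.lstsq(np.c_[d1,-d2],o2-o1,rcond=None)[0];print('tri',(o1+k[0]*d1).round(1),(o2+k[1]*d2).round(1))
# masks: side edges of plate
p=np.load('top4.npy');hsv=cv2.cvtColor(p,cv2.COLOR_RGB2HSV);m=cv2.inRange(hsv,(45,90,30),(80,255,255))
m[:,:170]=0;m[:,230:]=0;m[:240]=0;m[288:]=0
L=[];Rr=[]
for r in list(range(249,258))+list(range(278,286)):
    c=np.where(m[r])[0]; L.append((c.min()-.5,r));Rr.append((c.max()+.5,r))
for e in(L,Rr):
    q=plane('top',e,58.6);f=np.polyfit(q[:,0],q[:,1],1);print('edge yaw',np.degrees(np.arctan(f[0])).round(2),'y at nose580',np.polyval(f,580).round(1))
d=np.load('top4d.npy')
for u in((188,252),(205,252),(188,270),(205,270),(188,283),(205,283)):print(u,depthpts('top',d,[u])[0].round(1))
E
```

```text
top z58.6
 [[580.3 276.7  58.6]
 [577.7 197.7  58.6]
 [491.5 279.6  58.6]
 [491.5 201.1  58.6]]
side z58.6
 [[579.4 277.3  58.6]
 [575.1 199.1  58.6]]
tri [580.3 276.9  58.2] [579.6 276.7  58. ]
tri [577.8 198.   57.6] [575.5 197.5  57.3]
edge yaw -1.88 y at nose580 277.7
edge yaw -0.41 y at nose580 199.7
(188, 252) [569.3 257.5  56.4]
(205, 252) [568.2 218.8  59. ]
(188, 270) [529.4 256.9  58.4]
(205, 270) [528.3 217.9  62.8]
(188, 283) [500.7 255.9  61.6]
(205, 283) [499.9 219.4  57.7]
```

The nose midpoint is about (579,238) and the plate is level at about z 58, which matches the tool pose. I shift 2 mm in y and lower to about 2 mm above the pile.

```bash
python3 -m pendant '[{"delta_pos":[0,0.8,-0.2],"twist":[0,0,0],"grip":0},{"delta_pos":[0,1.6,-0.2],"twist":[0,0,0],"grip":0},{"delta_pos":[0,2.3,-0.2],"twist":[0,0,0],"grip":0},{"delta_pos":[0,2.6,-0.2],"twist":[0,0,0],"grip":0},{"delta_pos":[0,2.6,-0.2],"twist":[0,0,0],"grip":0}]' 40; python3 mv.py 576 240 39 178.2
```

```text
time_s: 6.35
ee_pos: [455.5, 244.3, 39.1]
ee_rot: [-90.0, -0.1, 178.2]
force: [0.2, -1.0, -1.8]
gripper_width: 11.7
t 6.35 pos [455.5 244.3  39.1] rot [-8.995e+01 -8.000e-02  1.782e+02] F [ 0.2 -1.  -1.8] w 11.7
delta cm [-1.206e+01 -1.000e-02  5.000e-02] twist [-0.05  0.    0.08]
```

Slide in straight along -tool x, first to just past the lip contact.

```bash
python3 -m pendant '[{"delta_pos":[-1,0,0],"twist":[0,0,0],"grip":0},{"delta_pos":[-2.2,0,0],"twist":[0,0,0],"grip":0},{"delta_pos":[-3.4,0,0],"twist":[0,0,0],"grip":0},{"delta_pos":[-4.5,0,0],"twist":[0,0,0],"grip":0},{"delta_pos":[-5.5,0,0],"twist":[0,0,0],"grip":0}]' 40; python3 mv.py 576 240 39 178.2;python3 - <<'E'
import numpy as np,cv2
from h import *
p,d=imaging.grab_frame('side')
cv2.imwrite('pics/s5.png',cv2.resize(p[270:420,120:360],None,fx=3.3,fy=3.3,interpolation=cv2.INTER_CUBIC)[:,:,::-1])
E
```

```text
time_s: 6.85
ee_pos: [512.4, 242.7, 39.8]
ee_rot: [-90.0, 0.0, 178.2]
force: [-0.2, 0.4, -0.8]
gripper_width: 11.1
t 6.85 pos [512.4 242.7  39.8] rot [-9.0010e+01  3.0000e-02  1.7818e+02] F [-0.2  0.4 -0.8] w 11.1
delta cm [-6.36  0.09  0.07] twist [ 0.01 -0.02 -0.03]
```

View pics/s5.png

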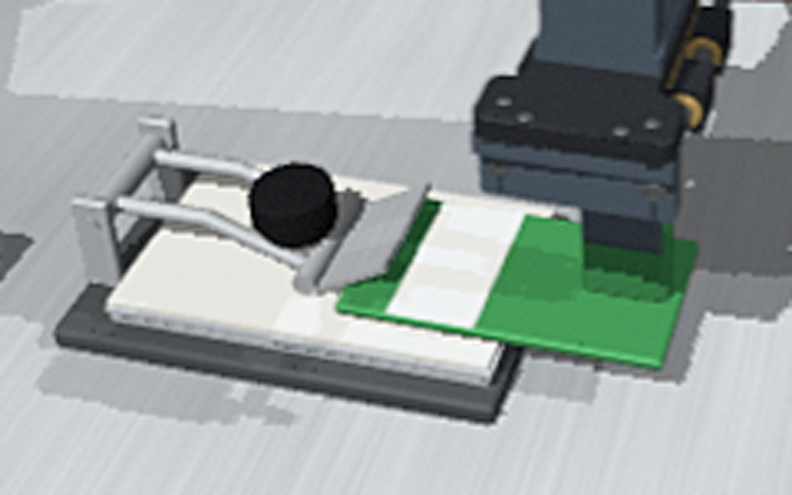

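The nose (at (340,305)) is under the lip (edge at (430,190)–(390,270)), and the force is near zero. I push on, more slowly.

```bash
python3 -m pendant '[{"delta_pos":[-0.7,0,0],"twist":[0,0,0],"grip":0},{"delta_pos":[-1.4,0,0],"twist":[0,0,0],"grip":0},{"delta_pos":[-2.1,0,0],"twist":[0,0,0],"grip":0},{"delta_pos":[-2.8,0,0],"twist":[0,0,0],"grip":0},{"delta_pos":[-3.3,0,0],"twist":[0,0,0],"grip":0}]' 50; python3 -m pendant '[{"delta_pos":[-0.6,0,0],"twist":[0,0,0],"grip":0},{"delta_pos":[-1.3,0,0],"twist":[0,0,0],"grip":0},{"delta_pos":[-2,0,0],"twist":[0,0,0],"grip":0},{"delta_pos":[-2.7,0,0],"twist":[0,0,0],"grip":0},{"delta_pos":[-3.1,0,0],"twist":[0,0,0],"grip":0}]' 50; python3 mv.py 576 240 37 178.2;python3 - <<'E'
import numpy as np,cv2
from h import *
p,d=imaging.grab_frame('side')
cv2.imwrite('pics/s6.png',cv2.resize(p[270:420,120:360],None,fx=3.3,fy=3.3,interpolation=cv2.INTER_CUBIC)[:,:,::-1])
p,d=imaging.grab_frame('top')
cv2.imwrite('pics/t6.png',cv2.resize(p[160:280,140:260],None,fx=4.8,fy=4.8,interpolation=cv2.INTER_CUBIC)[:,:,::-1])
E
```

```text
time_s: 7.4
ee_pos: [545.0, 241.8, 39.8]
ee_rot: [-90.0, 0.1, 178.2]
force: [-1.0, -0.7, -4.1]
gripper_width: 11.3
time_s: 7.9
ee_pos: [575.9, 240.8, 39.8]
ee_rot: [-90.0, 0.0, 178.2]
force: [-1.5, -0.6, -4.5]
gripper_width: 11.6
t 7.9 pos [575.9 240.8  39.8] rot [-9.0000e+01  4.0000e-02  1.7819e+02] F [-1.5 -0.6 -4.5] w 11.6
delta cm [-0.01  0.28  0.08] twist [ 0.   -0.01 -0.04]
```

View pics/s6.png

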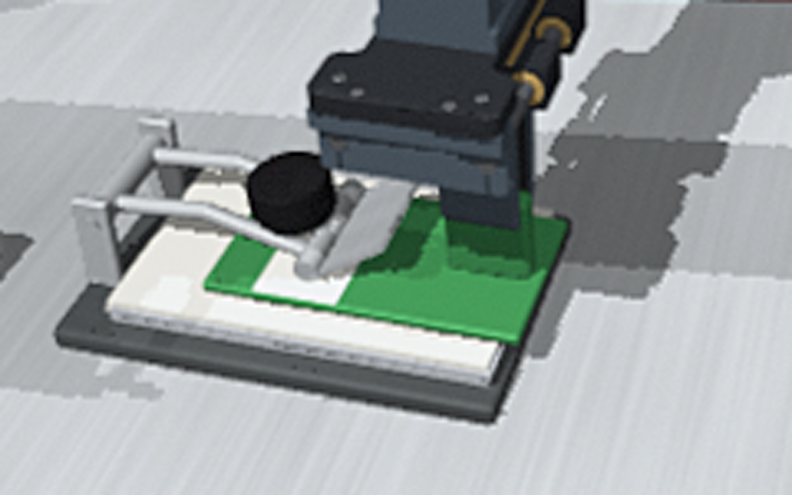

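View pics/t6.png

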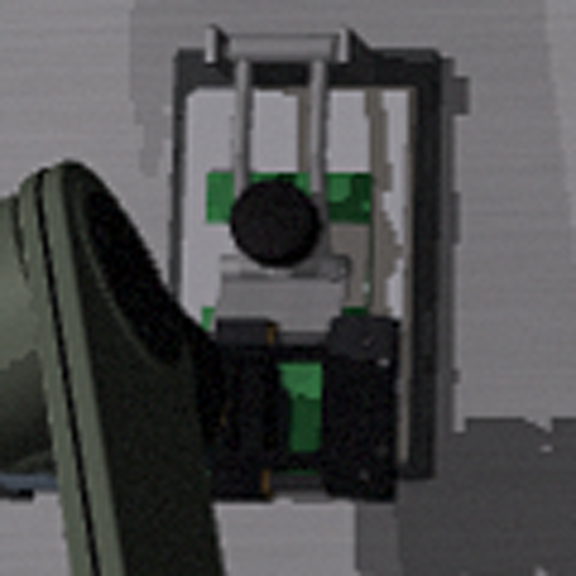

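The bar (end at (308,265) side, about (345,268) top) sits mid-band, and the fin is clear of the lip. I lower it onto the pile.

```bash
python3 -m pendant '[{"delta_pos":[0,0.1,0],"twist":[0,0,0],"grip":0},{"delta_pos":[0,0.15,0],"twist":[0,0,0],"grip":0},{"delta_pos":[0,0.2,0],"twist":[0,0,0],"grip":0},{"delta_pos":[0,0.2,0],"twist":[0,0,0],"grip":0},{"delta_pos":[0,0.2,0],"twist":[0,0,0],"grip":0}]' 50; python3 mv.py 576 240 37 178.2
```

```text
time_s: 8.5
ee_pos: [574.9, 240.8, 37.9]
ee_rot: [-90.0, 0.0, 178.2]
force: [-0.2, -0.2, -2.8]
gripper_width: 11.6
t 8.5 pos [574.9 240.8  37.9] rot [-9.0000e+01  1.0000e-02  1.7821e+02] F [-0.2 -0.2 -2.8] w 11.6
delta cm [-0.11  0.09  0.08] twist [-0.    0.01 -0.01]
```

```bash
python3 -m pendant '[{"delta_pos":[0,0.05,0],"twist":[0,0,0],"grip":0},{"delta_pos":[0,0.1,0],"twist":[0,0,0],"grip":0},{"delta_pos":[0,0.1,0],"twist":[0,0,0],"grip":0},{"delta_pos":[0,0.1,0],"twist":[0,0,0],"grip":0},{"delta_pos":[0,0.1,0],"twist":[0,0,0],"grip":0}]' 50; python3 mv.py 576 240 37 178.2
```

```text
time_s: 9.0
ee_pos: [574.8, 240.9, 36.9]
ee_rot: [-90.0, 0.0, 178.2]
force: [0.2, 0.8, -1.7]
gripper_width: 11.4
t 9.0 pos [574.8 240.9  36.9] rot [-90.    0.  178.2] F [ 0.2  0.8 -1.7] w 11.4
delta cm [-0.12 -0.01  0.08] twist [ 0.  0. -0.]
```

```bash
python3 -m pendant '[{"delta_pos":[0,0.05,0],"twist":[0,0,0],"grip":0},{"delta_pos":[0,0.1,0],"twist":[0,0,0],"grip":0},{"delta_pos":[0,0.1,0],"twist":[0,0,0],"grip":0},{"delta_pos":[0,0.1,0],"twist":[0,0,0],"grip":0},{"delta_pos":[0,0.1,0],"twist":[0,0,0],"grip":0}]' 50; python3 mv.py 576 240 37 178.2
```

```text
time_s: 9.5
ee_pos: [574.8, 240.9, 36.8]
ee_rot: [-90.0, 0.0, 178.2]
force: [-3.8, -1.1, 6.0]
gripper_width: 11.2
t 9.5 pos [574.8 240.9  36.8] rot [-9.001e+01  2.000e-02  1.782e+02] F [-3.8 -1.1  6. ] w 11.2
delta cm [-0.12 -0.02  0.08] twist [ 0.01  0.   -0.02]
```

Seated, with 6 N upward contact. I ease off and open.

```bash
python3 -m pendant '[{"delta_pos":[0,-0.05,0],"twist":[0,0,0],"grip":0},{"delta_pos":[0,-0.05,0],"twist":[0,0,0],"grip":0},{"delta_pos":[0,-0.05,0],"twist":[0,0,0],"grip":20},{"delta_pos":[0,-0.05,0],"twist":[0,0,0],"grip":40},{"delta_pos":[0,-0.05,0],"twist":[0,0,0],"grip":60}]'; python3 -m pendant '[{"delta_pos":[0,0,0],"twist":[0,0,0],"grip":60},{"delta_pos":[0,0,0],"twist":[0,0,0],"grip":60},{"delta_pos":[0,0,0],"twist":[0,0,0],"grip":60},{"delta_pos":[0,0,0],"twist":[0,0,0],"grip":60},{"delta_pos":[0,0,0],"twist":[0,0,0],"grip":60}]'; python3 mv.py 576 240 37 178.2
python3 - <<'E'
import numpy as np,cv2
from h import *
p,d=imaging.grab_frame('side')
cv2.imwrite('pics/s7.png',cv2.resize(p[270:420,120:360],None,fx=3.3,fy=3.3,interpolation=cv2.INTER_CUBIC)[:,:,::-1])
E
```

```text
time_s: 10.0
ee_pos: [575.3, 240.8, 36.1]
ee_rot: [-90.0, 0.0, 178.2]
force: [0.0, -1.0, -0.5]
gripper_width: 31.2
time_s: 10.5
ee_pos: [574.9, 240.8, 36.3]
ee_rot: [-90.0, 0.0, 178.2]
force: [-0.9, 0.2, -0.3]
gripper_width: 55.1
t 10.5 pos [574.9 240.8  36.3] rot [-9.000e+01  1.000e-02  1.782e+02] F [-0.9  0.2 -0.3] w 55.1
delta cm [-0.11 -0.07  0.08] twist [-0.    0.   -0.01]
```

View pics/s7.png

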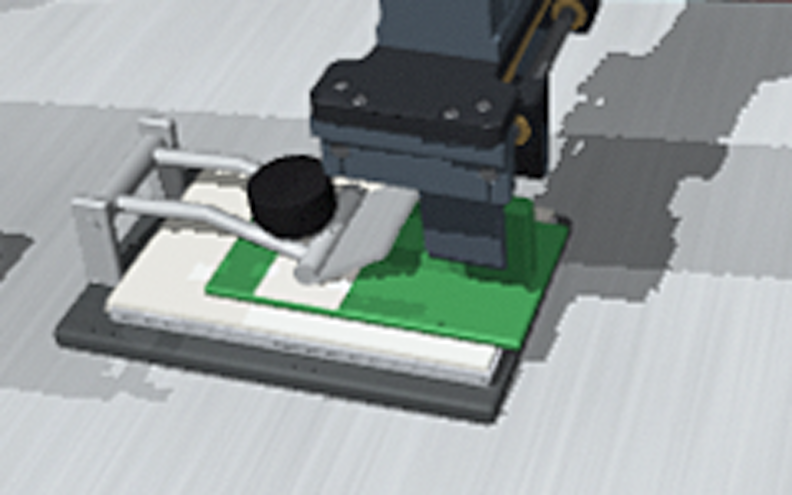

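Released. The side view shows the jaw open off the fin, with the band under the bar at (310,270). I lift and retreat.

```bash
python3 -m pendant '[{"delta_pos":[0,-1,0],"twist":[0,0,0],"grip":60},{"delta_pos":[0,-3,0],"twist":[0,0,0],"grip":60},{"delta_pos":[0,-6,0],"twist":[0,0,0],"grip":60},{"delta_pos":[0,-9,0],"twist":[0,0,0],"grip":60},{"delta_pos":[0,-12,0],"twist":[0,0,0],"grip":60}]'; python3 -m pendant '[{"delta_pos":[4,-1,3],"twist":[0,0,0],"grip":60},{"delta_pos":[8,-2,6],"twist":[0,0,0],"grip":60},{"delta_pos":[12,-2,10],"twist":[0,0,0],"grip":60},{"delta_pos":[15,-2,14],"twist":[0,0,0],"grip":60},{"delta_pos":[15,-2,18],"twist":[0,0,0],"grip":60}]';python3 -m pendant '[{"delta_pos":[0,0,4],"twist":[0,0,0],"grip":60},{"delta_pos":[0,0,7],"twist":[0,0,0],"grip":60},{"delta_pos":[0,0,9],"twist":[0,0,0],"grip":60},{"delta_pos":[0,0,9],"twist":[0,0,0],"grip":60},{"delta_pos":[0,0,9],"twist":[0,0,0],"grip":60}]'
python3 - <<'E'
import numpy as np,cv2
from h import *
p,d=imaging.grab_frame('side'); np.save('side8.npy',p)
cv2.imwrite('pics/s8.png',cv2.resize(p[270:420,120:360],None,fx=3.3,fy=3.3,interpolation=cv2.INTER_CUBIC)[:,:,::-1]); cv2.imwrite('pics/s8f.png',p[:,:,::-1])
p,d=imaging.grab_frame('top'); np.save('top8.npy',p)
cv2.imwrite('pics/t8.png',cv2.resize(p[160:280,140:260],None,fx=4.8,fy=4.8,interpolation=cv2.INTER_CUBIC)[:,:,::-1])
a=np.load('top0.npy').astype(int);df=abs(p.astype(int)-a)
for nm,c,lo,hi in(('red',0,(0,120,30),(8,255,255)),('yel',0,(18,120,30),(32,255,255))):
    for q in (np.load('top0.npy'),p):
        m=cv2.inRange(cv2.cvtColor(q,cv2.COLOR_RGB2HSV),lo,hi);m[:,:310]=0;m[:,440:]=0;mm=cv2.moments(m);print(nm,mm['m00']/255,mm['m10']/mm['m00'],mm['m01']/mm['m00'])
E
```

```text
time_s: 11.05
ee_pos: [574.9, 240.8, 158.4]
ee_rot: [-90.0, 0.0, 178.2]
force: [0.8, 0.6, -0.4]
gripper_width: 55.0
time_s: 11.55
ee_pos: [415.8, 65.1, 177.2]
ee_rot: [-90.0, -0.0, 178.4]
force: [1.4, -1.1, -0.7]
gripper_width: 54.8
time_s: 12.05
ee_pos: [416.6, -24.3, 176.9]
ee_rot: [-90.0, 0.1, 178.1]
force: [-1.1, 0.3, 0.9]
gripper_width: 54.7
red 1569.0 346.1631612492033 275.7782026768642
red 1603.0 346.07423580786025 275.7111665626949
yel 1622.0 408.213316892725 245.2016029593095
yel 1622.0 408.16152897657213 245.23181257706534
```

View pics/s8.png

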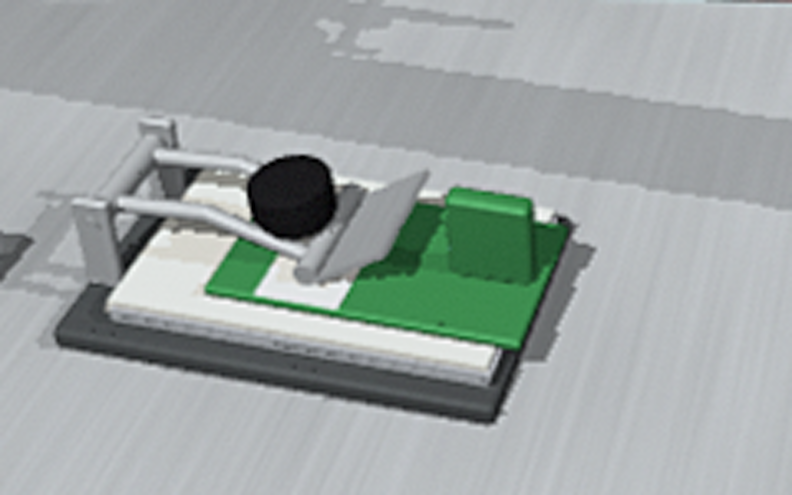

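View pics/t8.png

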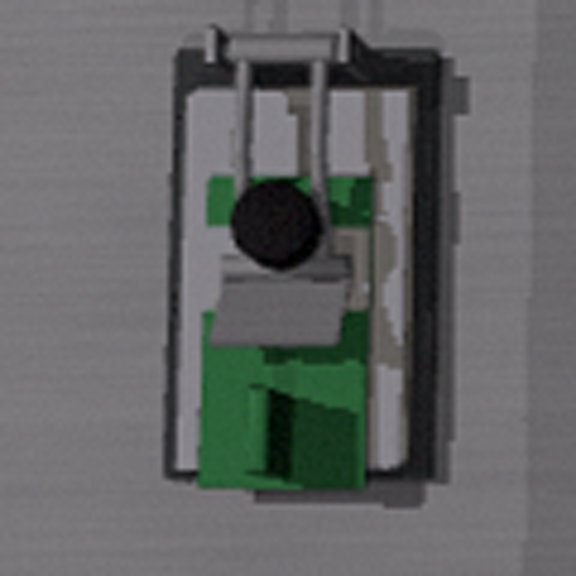

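Side view: the plate lies flat on the pile, with the bar's end at (308,270) on the white band and the fin at (490,235) in the open. Top view: the bar is at row 268, and the band spans rows 226–312. I check for flatness numerically, then hand in.

```bash
python3 - <<'E'
import numpy as np
from h import *
ct=lambda x,y:((x+.5)/4.8-.5+140,(y+.5)/4.8-.5+160); cs=lambda x,y:((x+.5)/3.3-.5+120,(y+.5)/3.3-.5+270)
for nm,T,S in(('rear left',ct(198,487),cs(518,344)),('nose left',ct(207,177),cs(206,288)),('rear right',ct(364,489),cs(568,222))):
    o1,d1=ray('top',[T]);o2,d2=ray('side',[S]);d1,d2=d1[0],d2[0]
    k=np.linalg.lstsq(np.c_[d1,-d2],o2-o1,rcond=None)[0];print(nm,(o1+k[0]*d1).round(1),(o2+k[1]*d2).round(1))
from workcell import job
print(job.job_done())
E
```

```text
rear left [551.2 281.4  30.5] [551.  281.4  30.5]
nose left [699.  277.1  31.2] [697.8 276.7  30.9]
rear right [548.1 202.   32.6] [548.1 202.   32.6]
the job is handed in; nothing more can be done
None
```

I took the green marker by its fin, carried it level and slid it nose first under the lip. I lowered it until it touched the pile at about 6 N, let go and backed off, and handed the job in at about 12 s.

Last checks:
- **Bar:** it rests about mid-way along the white band in both views.
- **Flat on the pile:** the plate's corners measured 30.5, 31 and 32.6 mm high, where 30 is expected. The 32.6 mm is the rear right corner. It is slightly outside the 2 mm calibration accuracy, and I put it down to picking that corner by eye. The side picture shows the marker flat.
- **Straightness:** its heading matches the holder's to within a degree.
- **Fin:** it stands in the open, clear of the lip.
- **Red and yellow markers:** they are where they were, to within 0.1 pixel.

No check failed. The rear edge reaches a few millimetres past the pile's open end, as expected from the sizes.

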